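# Wedge the sample table up to its height stop

### The job

Pick up the long, tall levelling wedge and slide its thin end, flat on the bench, straight in under the front foot of the small sample table. Push it in until the table has risen to its height stop and presses snugly, but gently, against the stop's rubber tip (a firm touch of about 8 N, never forced), then let go and leave the wedge holding it there. Raise the table with the wedge alone, never by hand, and leave the short wedge and everything else where they are.

Things in the scene. Friction and masses are not known exactly. Their poses are not given: they have to be found in the camera images.
- wedge_grip (a point): Long levelling wedge, grey plastic, 160 x 40 mm, about 0.2 kg, the longer and taller of two wedges. Point: centre of its upright grip block (40 mm along, 28 mm across, 25 to 58 mm above the sole), 41 mm above the sole. +x runs from grip block to thin end, +y across, z up. From 29 mm ahead of this point the slope falls from 25 mm to 3 mm over 110 mm (1 in 5).
- wedge_tip (a point): Middle of the thin end of the long wedge, on its underside; 137 mm ahead (+x) of the centre of the grip block. Same axes. Sole and slope are slippery (friction about 0.25), yet the wedge stays put under load when let go.
- short_wedge_grip (a point): Bystander: the short wedge, grey plastic, 100 x 40 mm, only 11 mm thick below its grip block (30 x 24 mm, top at 40 mm): too thin for this job. Point: centre of its grip block.
- stand: Fixed aluminium stand round the sample table, 145 mm deep, 122 mm wide, 130 mm high. Origin on the bench in the middle of its open front; +x points inward, the way the wedge is pushed; z up. Two side cheeks (44 mm high, 70 mm apart) leave a passage 125 mm deep. A column at its back carries the height stop.
- stop_column (a point): Top of the stand's column, 130 mm above the bench. An arm clamped on it holds a spring-loaded pin with a rubber tip over the rear of the table: the height stop. It is clamped differently each time, 4 to 9 mm above the resting table: not given, to be felt. The pin yields 1 mm per 8 N, so the table does not stop dead; more than 20 N on it is too much.
- table: Sample table, white plate 112 x 100 x 10 mm (top at 58 mm at rest) with a dish fixed on it; it only moves straight up and down. Axes and origin are the stand's; its z is how far it is raised. Weighs 0.5 to 1.1 kg: lifting it, the wedge takes a steady push of 4 to 11 N (more if pressed down); at the stop it climbs some 0.8 N per newton on the stop (1.2 N per mm of travel).
- table_foot (a point): Middle of the table's foot, on its underside, 9 mm above the bench at rest: a round bar 12 mm thick, 56 mm long, lying across the passage below the table's front edge, 7 mm inside the stand's front. The wedge goes under it.
- flask: Bystander: conical glass flask, 64 mm wide, 104 mm high; origin under its centre.
- amber_bottle: Bystander: small brown bottle with black cap, 37 mm wide, 66 mm high; origin under its centre.
Not all that is in view belongs to the job. Leave any brown look-alike of the part that bears wedge_grip alone.

How it is judged:
By the outcome, as a careful person would: the job done as asked, in the order asked, and still so for the second after the job is handed in, with the robot touching nothing.
It also fails if it takes over 67 s, if anything falls off the work surface, if the arm or the gripper's body presses on something with over 40 N, if the wrist force passes 120 N, or if a joint passes its speed limit or range.

### The arm

A 7-joint arm with a two-finger parallel gripper is mounted at the origin on a cart in front of the work surface, level with it; the furniture and walls round the work are solid. World frame = base frame: x ahead of the robot, y to its left, z up, the work surface at z = 0. Lengths are in m, angles in rad, forces in N, time in s.
With the tool pointing down it reaches from about 0.4 to 0.9 m from the base axis. Payload 5.5 kg.
Tool frame: the origin (TCP) lies on the mounting face of the last link; the fingertips stand ahead of it and the grasp point (between the pads) lies 155 mm ahead of it (env.tip_extent is the z of the fingertips in the tool frame, in m); z points along the fingers, y is the line along which they close (so a half turn about z gives the same grasp; the last joint's range is limited). The gripper opens to 85 mm and grips with 20 to 120 N. Pads are 22 mm wide; open, the fingers measure 114 mm over their backs; the gripper's body (76 mm by 85 mm) begins 54 mm behind the grasp point. The pads swing forward as they close: fully open they stand 13 mm farther back than shut.
Start: joints at [0.263, 0.501, -0.427, 1.55, 0.221, 1.138, -0.21], TCP at [0.65, 0, 0.405] pointing down, gripper open.
Joint ranges: [-2.88, 2.88], [-0.31, 2.03], [-1.54, 1.56], [0.2, 2.42], [-1.41, 4.55], [0.19, 2.02], [-2.57, 2.57]. Speed limits (rad/s): [2.57, 2.57, 3.14, 3.14, 3.14, 3.14, 3.14].

### API

Orientations are given as a unit quaternion [w, x, y, z].
In Python, from cell import env, hand, planner, eyes, finish_job, spotter, current_time_s, current_qpos, current_joint_velocities, current_joint_efforts, current_eef_pos, current_eef_rot, current_contact_force, current_wrist_torque, current_width, current_grasp_force gives the robot as it stands. Calls block until the motion is done:
- env.goto(position, orientation): joint-space move of the TCP to a pose.
- env.move_l(position, feed=0.15, ori=None): straight line of the TCP; ori=None keeps the orientation; feed is the mean speed in m/s.
- env.move_joints(angles): joint-space move.
- hand.grip(opening, effort=None): finger opening in m; effort is the grip in N (None keeps the last); returns when the fingers have stopped.
- env.sleep(seconds).
- planner.solve_ik(position, orientation): joint angles nearest the present ones, or None.
- eyes.read_camera(name): name is "scene" or "side" or "wrist"; returns a dict with "pixels" (420x560x3 uint8, red, green, blue), "z_map" (420x560 float32, m along the optical axis (not along the pixel's ray), 0 where there is no reading), "K" (3x3 intrinsics, pixels), "k1" (the pictures are not rectified: a ray, as slopes to the right and down, at radius r is drawn at 1 + k1 r^2 times it, then the intrinsics apply), "origin" and "attitude" of the camera in the world; the wrist camera has in their place "hand_eye" (4x4, takes a point from camera to tool coordinates, whose origin is the TCP and whose axes are the flange's). Camera axes: x right, y down, z forward; pixel columns grow to the right and rows downward; lengths in m; the calibration is good to about 2 mm. A picture is of the moment at which its call begins: read the wrist's pose just before it.
A pose or a line that the arm cannot do raises env.MotionError and nothing moves.
- finish_job(): hands the job in; it is judged then, once.
Trained networks look in the newest picture that a camera, given by its name, has taken for a name from the list of things; names that differ only in an ending like _2 or _b are one class to them, and where a whole thing is asked for, a point or a joint stands for the part that bears it (a point fixed in the world has none). Each returns a list of dicts, best first, with "p" (0 to 1); they miss things now and then, are a little off and sometimes report something else, mostly with a low value. They report only what shows in the picture. A call takes as long as a camera call. They do not tell look-alikes from the thing itself.
- spotter.trace(camera, name): "region" (420x560 bool, what is visible of it) and "at" ([column, row] in pixels, amid what is visible of it).
Readings, each from a call of its own:
- current_time_s(): time.
- current_qpos(): joint angles.
- current_joint_velocities(): joint speeds.
- current_joint_efforts(): joint torques, N m.
- current_eef_pos(): TCP position.
- current_eef_rot(): TCP orientation.
- current_contact_force(): force on the tool from outside, world axes, zero at the start.
- current_wrist_torque(): the same for the moment, N m.
- current_width(): finger opening in m.
- current_grasp_force(): force on a finger pad.
Only numpy, scipy, OpenCV 4.12 (cv2) and the standard library are available. Lean on these libraries where they do the work, as an engineer would, in place of code of your own. Each camera call takes 0.05 s, during which the arm holds its last target. There are 200 camera calls.

## Working session

There is one attempt and no reset: what is moved stays moved. The work goes in short steps, each a Python script; the robot and the scene stay as the last script left them, time stands still between calls to the robot, and variables do not carry over. Pictures are saved under pics/ and viewed, at most 10 in all, crops included, and the job is handed in when it is done.

```bash
mkdir -p pics; ls
cat > h.py <<'E'
import numpy as np, cv2
from scipy.spatial.transform import Rotation as R
from cell import *
def rot(q): return R.from_quat(np.roll(np.asarray(q,float),-1)).as_matrix()
def pose(c, tcp=None):
    if 'hand_eye' in c:
        T=np.eye(4); T[:3,:3]=rot(tcp[1]); T[:3,3]=tcp[0]; return T@np.array(c['hand_eye'])
    T=np.eye(4); a=np.array(c['attitude'],float)
    T[:3,:3]=a if a.shape==(3,3) else rot(a); T[:3,3]=c['origin']; return T
def cloud(c,tcp=None):
    h,w=c['z_map'].shape; v,u=np.mgrid[:h,:w].astype(np.float32)
    K=np.array(c['K'],float)
    p=cv2.undistortPoints(np.stack([u.ravel(),v.ravel()],1)[:,None].astype(np.float64),K,None) [:,0]
    k=c['k1']; rd=np.linalg.norm(p,axis=1); r=rd.copy()
    for _ in range(20): r=rd/(1+k*r*r)
    p*= (r/np.maximum(rd,1e-9))[:,None]
    z=c['z_map'].ravel(); P=np.c_[p*z[:,None],z]
    T=pose(c,tcp); W=P@T[:3,:3].T+T[:3,3]; W[z<=0]=np.nan
    return W.reshape(h,w,3)
def look(n):
    tcp=(np.array(current_eef_pos()),np.array(current_eef_rot()))
    c=eyes.read_camera(n); return c,cloud(c,tcp)
E
python3 - <<'E'
from h import *
names=["wedge_grip","wedge_tip","short_wedge_grip","stand","stop_column","table","table_foot","flask","amber_bottle"]
for n in ["scene","side","wrist"]:
    c,W=look(n); im=c['pixels'][:,:,::-1].copy()
    if n=="scene": print(c['attitude'],c['origin'],c['k1'],current_eef_rot(),env.tip_extent)
    for m in names:
        for d in spotter.trace(n,m)[:3]:
            if d['p']<.2: continue
            P=W[d['region']]; P=P[~np.isnan(P[:,0])]
            u,v=map(int,d['at'])
            print(n,m,round(d['p'],2),(u,v),d['region'].sum(),np.round(np.median(P,0),3) if len(P) else None, np.round(np.percentile(P,[2,98],axis=0),3).tolist() if len(P) else '', np.round(W[v,u],3))
    cv2.imwrite(f'pics/{n}0.png',im); np.savez(f'{n}0.npz',W=W,im=im)
print(current_time_s())
E
```

```text
pics
[-0.5065289   0.82167794 -0.21762901  0.1446079 ] [-0.02837892 -1.05090639  0.68860536] 0.01405531922791781 [-7.01701409e-04  7.07100391e-01  7.07112520e-01 -6.54726724e-04] 0.1734
scene wedge_grip 0.82 (293, 283) 1003 [ 0.479 -0.254  0.019] [[0.441, -0.276, 0.001], [0.588, -0.186, 0.06]] [ 0.486 -0.257  0.036]
scene wedge_grip 0.62 (297, 351) 1106 [ 0.376 -0.467  0.023] [[0.35, -0.49, 0.003], [0.453, -0.352, 0.061]] [ 0.36  -0.473  0.058]
scene wedge_grip 0.55 (294, 209) 684 [0.662 0.018 0.058] [[0.639, -0.02, 0.016], [0.733, 0.073, 0.075]] [0.66  0.022 0.069]
scene wedge_tip 0.89 (292, 284) 968 [ 0.48  -0.254  0.019] [[0.441, -0.277, 0.001], [0.588, -0.191, 0.06]] [ 0.482 -0.258  0.035]
scene wedge_tip 0.61 (298, 349) 1128 [ 0.376 -0.466  0.023] [[0.35, -0.49, 0.003], [0.453, -0.351, 0.06]] [ 0.364 -0.471  0.059]
scene short_wedge_grip 0.63 (201, 213) 349 [0.457 0.217 0.009] [[0.425, 0.191, -0.0], [0.516, 0.239, 0.041]] [0.447 0.214 0.022]
scene stand 0.59 (317, 217) 1367 [ 0.736 -0.013  0.038] [[0.639, -0.031, 0.0], [0.803, 0.086, 0.125]] [ 0.721 -0.011  0.043]
scene stop_col
[... 3186 characters left out ...]
 0.004] [[0.49, 0.188, 0.0], [0.514, 0.196, 0.006]] [0.505 0.192 0.005]
wrist stand 0.82 (384, 153) 6760 [0.763 0.049 0.06 ] [[0.65, -0.014, 0.005], [0.783, 0.097, 0.13]] [0.768 0.042 0.049]
wrist stop_column 0.67 (385, 152) 6456 [0.763 0.049 0.066] [[0.653, -0.014, 0.005], [0.782, 0.096, 0.13]] [0.768 0.043 0.052]
wrist table 0.75 (313, 153) 9180 [0.689 0.043 0.059] [[0.641, -0.012, 0.057], [0.746, 0.083, 0.074]] [0.688 0.045 0.072]
wrist table_foot 0.82 (314, 155) 9164 [0.689 0.043 0.059] [[0.641, -0.012, 0.057], [0.746, 0.084, 0.074]] [0.689 0.043 0.074]
wrist amber_bottle 0.6 (298, 344) 998 [ 0.681 -0.221  0.042] [[0.665, -0.236, 0.005], [0.698, -0.215, 0.067]] [ 0.682 -0.219  0.045]
1.5
```

View pics/scene0.png

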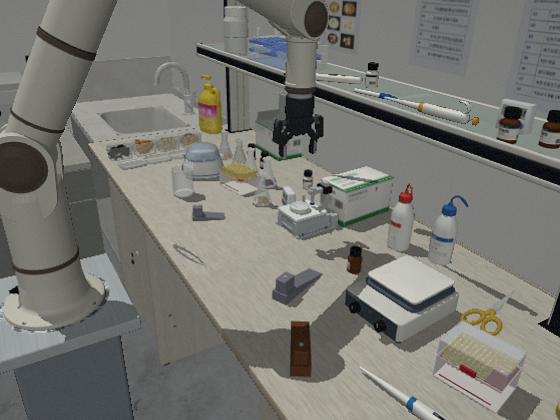

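View pics/wrist0.png

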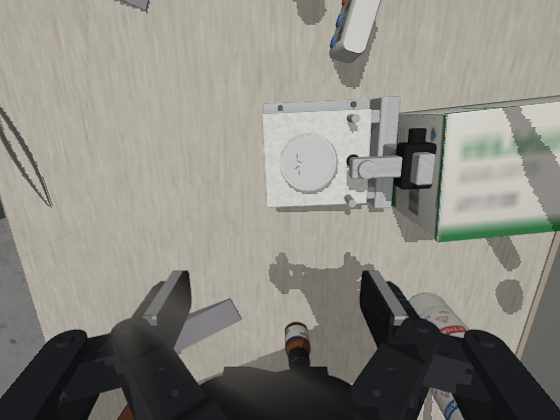

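Run:
```python
import numpy as np, cv2
for n in ["scene","side","wrist"]:
    d=np.load(f'{n}0.npz'); W=d['W']
    def rect(lo,hi,zl,zh,l):
        m=np.all((W[...,:2]>lo)&(W[...,:2]<hi),-1)&(W[...,2]>zl)&(W[...,2]<zh)
        P=W[m]; 
        if len(P)<8: return
        r=cv2.minAreaRect((P[:,:2]*1000).astype(np.float32)); print(n,l,len(P),np.round(r[0],1),np.round(r[1],1),round(r[2],1),'z',np.round(np.median(P[:,2]),4), 'col',d['im'][m].mean(0).round())
    rect([.42,-.3],[.61,-.16],.006,.08,'A wedge'); rect([.42,-.3],[.61,-.16],.050,.08,'A grip')
    rect([.33,-.51],[.47,-.33],.006,.08,'B wedge'); rect([.33,-.51],[.47,-.33],.050,.08,'B grip')
    rect([.62,-.05],[.83,.13],.03,.2,'stand'); rect([.62,-.05],[.83,.13],.054,.062,'table'); rect([.62,-.05],[.83,.13],.12,.16,'column'); rect([.62,-.05],[.83,.13],.03,.046,'cheeks')
```

```text
scene A wedge 856 [ 514.7 -232.1] [156.1  43.1] 23.2 z 0.0221 col [89. 83. 83.]
scene A grip 161 [ 465.7 -253.4] [41.3 29.9] 21.9 z 0.0576 col [104.  99.  99.]
scene B wedge 1040 [ 404.5 -417.5] [159.1  40. ] 57.7 z 0.0243 col [22. 36. 56.]
scene B grip 262 [ 374.9 -463.4] [42.3 26.8] 57.1 z 0.0586 col [23. 35. 54.]
scene stand 2219 [735.6  48.5] [160.5 202.8] 84.6 z 0.0638 col [130. 135. 131.]
scene table 463 [735.4  49.7] [158.6 199.7] 85.5 z 0.0581 col [161. 167. 162.]
scene column 142 [777.5  23.8] [114.3 103.7] 89.0 z 0.1214 col [158. 168. 160.]
scene cheeks 459 [715.   18.4] [170.8 186.6] 24.4 z 0.0402 col [112. 113. 110.]
side A wedge 729 [ 523.6 -222.8] [174.3  57.4] 17.9 z 0.0212 col [72. 68. 70.]
side A grip 104 [ 465.6 -246.4] [41.7 33.2] 14.2 z 0.0592 col [72. 69. 71.]
side B wedge 569 [ 404.7 -410.6] [166.   48.8] 55.3 z 0.0215 col [15. 24. 39.]
side B grip 78 [ 373.5 -456.6] [45.1 30. ] 56.3 z 0.0589 col [22. 31. 43.]
side stand 3232 [732.4  34.3] [132.  194.8] 89.8 z 0.0631 col [101. 105. 105.]
side table 653 [732.7  37. ] [194.1 107.3] 0.9 z 0.0598 col [120. 126. 124.]
side column 344 [798.2  21.3] [112.  111.7] 31.0 z 0.1225 col [108. 114. 112.]
side cheeks 635 [730.9  40.3] [123.3 193.2] 87.5 z 0.0398 col [95. 97. 96.]
wrist A wedge 1433 [ 541.4 -214.4] [102.2  41.5] 22.7 z 0.0136 col [125. 123. 125.]
wrist B wedge 140 [ 402.6 -397.1] [47.3 21.3] 57.7 z 0.0166 col [28. 42. 65.]
wrist stand 22943 [733.3  34.3] [193.4 131. ] 0.0 z 0.0733 col [158. 164. 161.]
wrist table 6736 [732.4  28.1] [117.6 191.7] 89.9 z 0.0581 col [187. 194. 192.]
wrist column 3406 [776.5  28.3] [107.  117.2] 0.0 z 0.1206 col [170. 179. 175.]
wrist cheeks 2237 [779.4  36.7] [121.6  75.4] 76.9 z 0.0438 col [139. 141. 139.]
```

The grey long wedge lies at about (290,283) in the scene image, thin end pointing right and away. The brown look-alike is at (300,347) and the short wedge at (205,213). The stand opens towards the robot (-x), and its plate's front edge runs from (264,103) to (267,207) in the wrist image. Next I'll fit the stand pose and look from above the wedge.

```bash
cat >> h.py <<'E'
def quat(yaw,flip=0):  # tool z down, tool y across direction yaw
    c,s=np.cos(yaw),np.sin(yaw)
    M=np.array([[c,s,0],[s,-c,0],[0,0,-1.]])
    if flip: M[:,:2]*=-1
    return np.roll(R.from_matrix(M).as_quat(),1)
E
python3 - <<'E'
from h import *
d=np.load('wrist0.npz'); W=d['W']
def sel(x0,x1,y0,y1,z0,z1):
    m=(W[...,0]>x0)&(W[...,0]<x1)&(W[...,1]>y0)&(W[...,1]<y1)&(W[...,2]>z0)&(W[...,2]<z1); return W[m]
# plate edges
P=sel(.62,.80,-.04,.12,.052,.064)
fr=[];
for y in np.arange(0,.078,.004):
    q=P[abs(P[:,1]-y)<.002]; fr.append((q[:,0].min(),y))
fr=np.array(fr); k=np.polyfit(fr[:,1],fr[:,0],1); print('front x=',k,'resid',np.std(fr[:,0]-np.polyval(k,fr[:,1])),'yaw deg',-np.degrees(np.arctan(k[0])))
for f,l in ((np.min,'ymin'),(np.max,'ymax')):
    e=np.array([(x,f(P[abs(P[:,0]-x)<.002][:,1])) for x in np.arange(.65,.73,.004)]); k2=np.polyfit(e[:,0],e[:,1],1)
    print(l,k2,np.degrees(np.arctan(k2[0])),np.polyval(k2,.64),np.round(e[:,1],3))
Q=sel(.62,.80,-.05,.13,.034,.048)
print('cheek x',np.percentile(Q[:,0],[0,1,99]),'y',np.percentile(Q[:,1],[0,1,99,100]))
print('colz y',np.percentile(sel(.745,.80,-.05,.11,.09,.127)[:,:2],[1,99],axis=0))
c=eyes.read_camera('wrist'); print(np.round(c['hand_eye'],3),current_qpos())
yw=np.radians(22.5)
for f in (0,1):
  for p,y in (([.466,-.25,.32],yw),([.466,-.25,.202],yw),([.44,.03,.202],0),([.6,.03,.202],0)):
    print(f,p,planner.solve_ik(p,quat(y,f)))
E
```

```text
front x= [-0.04390025  0.64029995] resid 0.00032636010018095515 yaw deg 2.513684840364695
ymin [ 0.04658418 -0.04633656] 2.6671486487222107 -0.01652268136436113 [-0.016 -0.016 -0.016 -0.016 -0.016 -0.015 -0.015 -0.015 -0.015 -0.015
 -0.015 -0.013 -0.014 -0.014 -0.014 -0.013 -0.013 -0.014 -0.012 -0.012]
ymax [0.0425651  0.05528995] 2.4373292606252552 0.08253160893691912 [0.083 0.083 0.083 0.083 0.084 0.084 0.084 0.084 0.084 0.085 0.085 0.085
 0.085 0.085 0.085 0.086 0.086 0.086 0.086 0.086]
cheek x [0.75192171 0.75375423 0.79943467] y [-0.02200902 -0.02003665  0.09864728  0.09975561]
colz y [[ 0.74666485 -0.01167004]
 [ 0.79983998  0.083106  ]]
[[ 0.    -0.947 -0.323  0.084]
 [ 1.    -0.     0.001 -0.   ]
 [-0.001 -0.323  0.947  0.031]
 [ 0.     0.     0.     1.   ]] [ 0.26321964  0.50087885 -0.4269552   1.55043442  0.22078357  1.13829972
 -0.21027037]
0 [0.466, -0.25, 0.32] [ 0.56318215  0.36379324 -0.14649645  1.93847929  0.06955396  0.84408912
 -0.79820174]
0 [0.466, -0.25, 0.202] [ 0.54660168  0.55397267 -0.12936716  1.99297121  0.12017293  0.60176931
 -0.8409001 ]
0 [0.44, 0.03, 0.202] [-0.02803904  0.44878058 -0.11706129  2.20095806  0.10649848  0.49691002
 -1.79809436]
0 [0.6, 0.03, 0.202] [-0.03330252  0.64185878 -0.08066071  1.81339983  0.07591827  0.68931033
 -1.72738756]
1 [0.466, -0.25, 0.32] [ 1.05653642  0.46796775 -0.76549877  1.92242403  0.40659648  0.91127808
  2.05314999]
1 [0.466, -0.25, 0.202] [ 0.98044584  0.66095372 -0.68090454  1.97841566  0.62496457  0.72146403
  1.87851898]
1 [0.44, 0.03, 0.202] [ 0.41940628  0.53418293 -0.64477136  2.18682146  0.57970363  0.5927239
  0.91828232]
1 [0.6, 0.03, 0.202] [ 0.38226946  0.7438461  -0.64584272  1.79831287  0.60059917  0.80544236
  1.00359723]
```

Run:
```python
from h import *
hand.grip(.085,60)
yw=np.radians(22.5)
env.goto([.466,-.25,.33],quat(yw))
c,W=look('wrist'); im=c['pixels'][:,:,::-1].copy()
def rect(z0,z1,l):
    m=(W[...,0]>.42)&(W[...,0]<.62)&(W[...,1]>-.30)&(W[...,1]<-.16)&(W[...,2]>z0)&(W[...,2]<z1)
    # drop specks
    n,L,S,C=cv2.connectedComponentsWithStats(m.astype(np.uint8)); 
    if n<2:return
    b=1+np.argmax(S[1:,4]); P=W[L==b]
    r=cv2.minAreaRect((P[:,:2]*1000).astype(np.float32)); print(l,len(P),np.round(r[0],1),np.round(r[1],1),round(r[2],2),np.median(P[:,2]).round(4))
rect(.005,.08,'wedge'); rect(.052,.07,'grip'); rect(.005,.026,'slope')
cv2.imwrite('pics/w1.png',im); print(current_time_s(),current_contact_force(),current_width())
```

```text
wedge 7274 [ 514.9 -226.6] [152.9  40.1] 23.47 0.0194
grip 1382 [ 466.4 -247.4] [39.2 27.4] 23.67 0.0579
slope 5650 [ 514.9 -226.6] [152.9  40.1] 23.47 0.0161
3.0333 [ 0.27958161  0.02990003 -0.54612756] 0.08506805399206593
```

View pics/w1.png

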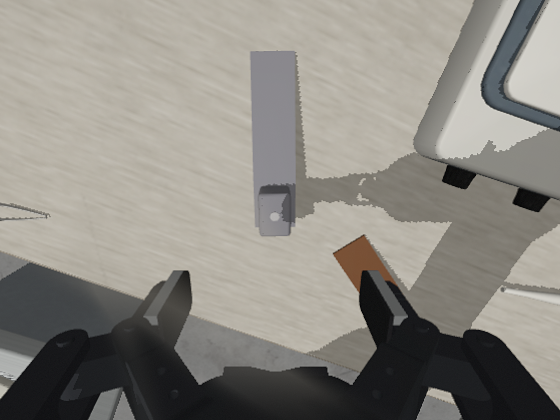

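The grey wedge is squarely in view, with its grip block at (275,212) and its thin end at (273,52). The brown one at (365,260) is clear of the fingers. I'll grasp, lift and move in front of the stand.

Run:
```python
from h import *
yw=np.radians(23.5); q=quat(yw); x,y=.4664,-.2474
hand.grip(.065)
env.goto([x,y,.25],q); env.move_l([x,y,.2025],.08)
hand.grip(.0,50); print('w',current_width(),current_grasp_force(),current_contact_force())
env.move_l([x,y,.25],.1); env.sleep(.2); print('lift',current_width(),current_contact_force(),current_wrist_torque())
ys=np.radians(2.5); u=np.array([np.cos(ys),np.sin(ys)]); o=np.array([.6388,.033]); g=o-.175*u
env.goto([*g,.25],quat(ys)); env.sleep(.2)
c,W=look('wrist'); cv2.imwrite('pics/w2.png',c['pixels'][:,:,::-1]); np.savez('w2.npz',W=W)
print(current_eef_pos(),current_contact_force(),current_time_s())
# frame along/across
V=np.stack([u,[-u[1],u[0]]]); L=W.copy(); L[...,:2]=(W[...,:2]-o)@V.T
m=(L[...,0]>-.16)&(L[...,0]<-.015)&(abs(L[...,1])<.05)&(L[...,2]>.02)&(L[...,2]<.12)
P=L[m]; r=cv2.minAreaRect((P[:,:2]*1000).astype(np.float32)); print('wedge in stand frame',len(P),r)
A=np.c_[P[:,0],np.ones(len(P))]; print('slope',np.linalg.lstsq(A,P[:,2],rcond=None)[0])
m=(L[...,0]>-.02)&(L[...,0]<.1)&(abs(L[...,1])<.07)&(L[...,2]>.053)&(L[...,2]<.063)
P=L[m]; print('plate', np.percentile(P[:,:2],[.5,99.5],axis=0),np.median(P[:,2]))
```

```text
w 0.02732070374498976 50.70861876010895 [-0.23550592  0.45295317  5.85338637]
lift 0.027184906828744155 [-0.41301214  0.24423945 -1.72456006] [-0.04880935  0.00696631  0.01970151]
[0.46418275 0.02408347 0.2499334 ] [ 0.25423463 -0.36543061 -1.9515547 ] 7.0917
wedge in stand frame 20903 ((-100.20196533203125, -0.7879810333251953), (40.22206497192383, 119.79593658447266), 89.62612915039062)
slope [-0.27995474  0.03574123]Traceback (most recent call last):
  File "<stdin>", line 17, in <module>
    return _quantile_unchecked(
        a, q, axis, out, overwrite_input, method, keepdims, weights)
    return _ureduce(a,
                    func=_quantile_ureduce_func,
    ...<5 lines>...
                    overwrite_input=overwrite_input,
                    method=method)
    r = func(a, **kwargs)
    result = _quantile(arr,
                       quantiles=q,
    ...<2 lines>...
                       out=out,
                       weights=wgt)
    slices_having_nans = np.isnan(arr[-1, ...])
                                  ~~~^^^^^^^^^
IndexError: index -1 is out of bounds for axis 0 with size 0
```

View pics/w2.png

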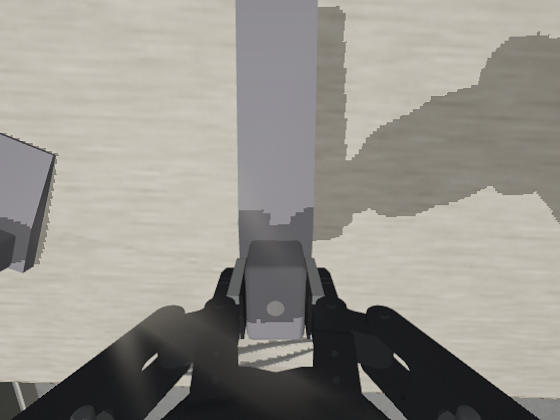

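The block is held centrally at (275,305), and the wedge points straight up the image (+x) towards the stand. Next I'll set it down gently and push in, logging force.

Run:
```python
from h import *
L=np.load('w2.npz')['W']; ys=np.radians(2.5); u=np.array([np.cos(ys),np.sin(ys)]); o=np.array([.6388,.033])
a=(L[...,:2]-o)@u; b=(L[...,:2]-o)@np.array([-u[1],u[0]])
m=(a>-.135)&(a<-.055)&(abs(b)<.015)&(L[...,2]<.1); k=np.polyfit(a[m],L[...,2][m],1); print('slope',k, 'sole tip z', np.polyval(k,-.038)-.003)
F=lambda:np.mean([current_contact_force() for _ in range(5)],0)
g=o-.175*u
env.move_l([*g,.21],.1); env.sleep(.2); f0=F(); print(f0)
z=.206
while z>.199:
    env.move_l([*g,z],.02); env.sleep(.08); f=F()-f0; print(round(z,4),np.round(f,2),np.round(current_eef_pos()[2],4))
    if f[2]>1.5: break
    z-=.0005
print(current_time_s(),current_wrist_torque())
```

```text
slope [-0.20017036  0.0419107 ] sole tip z 0.04651717229263341
[-0.50149828 -0.60088202 -2.60562124]
0.206 [0.3  1.51 0.24] 0.206
0.2055 [0.14 0.5  1.09] 0.2055
0.205 [1.22 0.93 0.49] 0.205
0.2045 [-0.38  0.22  0.88] 0.2045
0.204 [0.98 1.02 1.36] 0.204
0.2035 [1.56 0.77 0.33] 0.2035
0.203 [ 0.04 -0.56  3.45] 0.2031
10.275 [0.02580422 0.10374538 0.00334114]
```

```bash
cat >> h.py <<'E'
ys=np.radians(2.5); u=np.array([np.cos(ys),np.sin(ys)]); o=np.array([.6388,.033])
ul=np.array([-u[1],u[0]])
def F(n=6):
    r=[]
    for _ in range(n): r.append(current_contact_force()); env.sleep(.01)
    return np.mean(r,0)
def push(s,z,feed=.03):
    env.move_l([*(o+s*u),z],feed); env.sleep(.05); f=F()
    p=np.array(current_eef_pos()); sa=(p[:2]-o)@u
    t=current_wrist_torque()
    print(f's {s*1e3:.1f} act {sa*1e3:.2f} z {p[2]*1e3:.2f} push {-f[:2]@u:.2f} lat {f[:2]@ul:.2f} fz {f[2]:.2f} ty {t[1]:.2f}')
    return sa,-f[:2]@u,f[2]
E
python3 - <<'E'
from h import *
z=.2031
push(-.160,z); push(-.14,z,.05); push(-.120,z,.05)
s=-.116
while s<=-.0855:
    r=push(s,z)
    if r[1]>25: break
    s+=.003
print(current_time_s())
c,W=look('side'); cv2.imwrite('pics/s3.png',cv2.resize(c['pixels'][180:330,140:340,::-1],None,fx=4,fy=4))
E
```

```text
s -160.0 act -159.87 z 203.14 push -0.44 lat 0.08 fz -0.47 ty -0.13
s -140.0 act -139.98 z 203.13 push -0.81 lat 0.09 fz 0.54 ty -0.24
s -120.0 act -120.00 z 203.15 push -1.07 lat 0.11 fz 0.76 ty -0.26
s -116.0 act -116.22 z 203.15 push 0.65 lat -0.06 fz 3.13 ty 0.13
s -113.0 act -113.10 z 203.15 push 1.26 lat 0.31 fz 4.55 ty 0.17
s -110.0 act -109.97 z 203.16 push 1.23 lat -0.08 fz 4.22 ty 0.21
s -107.0 act -106.97 z 203.16 push 1.41 lat -0.14 fz 4.66 ty 0.22
s -104.0 act -104.01 z 203.13 push 1.24 lat -0.01 fz 5.30 ty 0.22
s -101.0 act -101.01 z 203.14 push 1.52 lat -0.10 fz 5.38 ty 0.22
s -98.0 act -98.50 z 203.14 push 3.17 lat -0.07 fz 7.66 ty 0.58
s -95.0 act -97.10 z 203.13 push 9.87 lat 0.09 fz 14.98 ty 1.65
s -92.0 act -95.46 z 203.05 push 15.02 lat 0.05 fz 20.83 ty 2.69
s -89.0 act -93.50 z 203.00 push 19.24 lat -0.03 fz 25.55 ty 3.41
s -86.0 act -90.93 z 202.92 push 19.78 lat 0.15 fz 26.50 ty 3.86
16.2083
```

View pics/s3.png

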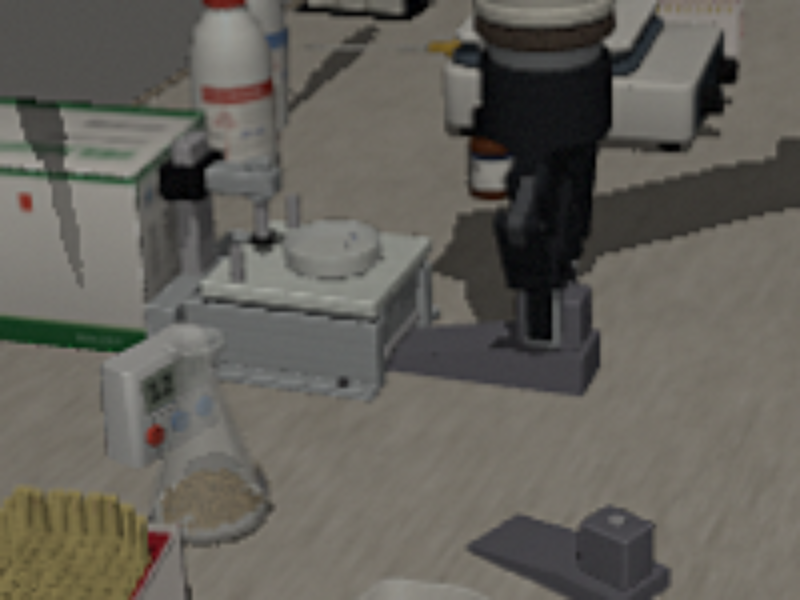

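The side view shows the thin end under the table's foot at about (390,350), wedge flat. But the arm is pressing down 26 N, so I'll relieve that before pushing on.

```bash
cat >> h.py <<'E'
def pushz(s,z,lo=-1.,hi=3.):
    r=push(s,z)
    for _ in range(6):
        if lo<=r[2]<=hi: break
        z+=np.clip((r[2]-1)*KZ,-.001,.001); r=push(s,z)
    return r,z
KZ=.00008
E
python3 - <<'E'
from h import *
z=.2031; r=push(-.089,z)
for dz in (.0004,.0008,.0012,.0018,.0024,.003,.0036):
    r=push(-.089,z+dz)
    if r[2]<3: break
print(current_eef_rot(),quat(ys),current_time_s(),current_width())
E
```

```text
s -89.0 act -91.84 z 202.95 push 11.20 lat 0.11 fz 16.68 ty 2.46
s -89.0 act -91.83 z 202.96 push 10.14 lat 0.28 fz 13.00 ty 2.18
s -89.0 act -91.83 z 202.99 push 9.15 lat 0.01 fz 9.48 ty 1.87
s -89.0 act -91.84 z 202.99 push 7.43 lat -0.36 fz 5.86 ty 1.58
s -89.0 act -91.84 z 202.98 push 6.40 lat 0.24 fz 0.45 ty 1.33
[ 3.11317965e-04  9.99754278e-01  2.18234188e-02 -3.87616485e-03] [0.         0.99976203 0.02181489 0.        ] 18.0083 0.027416297267500785
```

```bash
cat >> h.py <<'E'
def advance(s,z,smax,step,lim,log):
    while s<smax:
        s+=step; r=push(s,z); e=r[1]-.25*(r[2]+2.3); log.append((r[0],e)); print(f'   eff {e:.2f}')
        z+=np.clip((r[2]-0)*.00008,-.0004,.0006)
        if e>lim: break
    return s,z
E
python3 - <<'E'
from h import *
log=[]
s,z=advance(-.089,.2056,-.0745,.0015,13.5,log)
print(s,z,current_time_s()); np.save('log.npy',log)
E
```

```text
s -87.5 act -91.33 z 203.10 push 8.49 lat 0.20 fz -0.82 ty 1.67
   eff 8.12
s -86.0 act -90.49 z 203.04 push 11.33 lat 0.17 fz 1.87 ty 2.06
   eff 10.29
s -84.5 act -89.17 z 203.06 push 11.88 lat 0.11 fz 1.55 ty 2.14
   eff 10.91
s -83.0 act -87.70 z 203.10 push 11.84 lat 0.17 fz 1.14 ty 2.14
   eff 10.98
s -81.5 act -86.20 z 203.11 push 11.46 lat 0.24 fz 0.77 ty 2.14
   eff 10.69
s -80.0 act -84.69 z 203.13 push 11.19 lat 0.02 fz 0.77 ty 2.09
   eff 10.42
s -78.5 act -83.17 z 203.16 push 10.90 lat -0.01 fz 0.01 ty 2.03
   eff 10.32
s -77.0 act -81.67 z 203.16 push 11.24 lat 0.19 fz 0.23 ty 2.12
   eff 10.61
s -75.5 act -80.21 z 203.13 push 10.94 lat -0.01 fz 0.08 ty 2.11
   eff 10.34
s -74.0 act -78.69 z 203.14 push 11.38 lat 0.37 fz -0.31 ty 2.04
   eff 10.88
-0.07399999999999998 0.20602311399071976 21.5083
```

Run:
```python
from h import *
log=np.load('log.npy').tolist()
s,z=advance(-.074,.20602,-.044,.0015,14.,log)
print(s,z,current_time_s()); np.save('log.npy',log)
```

```text
s -72.5 act -77.17 z 203.11 push 10.97 lat 0.37 fz -0.00 ty 2.03
   eff 10.39
s -71.0 act -75.69 z 203.08 push 10.69 lat -0.16 fz -0.27 ty 2.04
   eff 10.18
s -69.5 act -74.18 z 203.08 push 11.48 lat 0.11 fz 0.04 ty 2.02
   eff 10.89
s -68.0 act -72.67 z 203.07 push 10.97 lat 0.18 fz -0.05 ty 2.06
   eff 10.40
s -66.5 act -71.16 z 203.07 push 10.53 lat 0.34 fz -0.21 ty 2.02
   eff 10.00
s -65.0 act -69.66 z 203.03 push 11.09 lat 0.34 fz -0.15 ty 2.11
   eff 10.55
s -63.5 act -68.12 z 203.03 push 11.07 lat 0.46 fz 0.31 ty 2.04
   eff 10.42
s -62.0 act -66.61 z 203.05 push 11.17 lat 0.11 fz -0.33 ty 1.95
   eff 10.68
s -60.5 act -65.09 z 203.03 push 10.85 lat 0.05 fz 0.25 ty 2.02
   eff 10.21
s -59.0 act -63.61 z 203.03 push 11.08 lat -0.23 fz -0.17 ty 2.03
   eff 10.55
s -57.5 act -62.07 z 203.01 push 10.70 lat -0.04 fz -0.13 ty 2.01
   eff 10.16
s -56.0 act -60.57 z 203.03 push 11.11 lat -0.19 fz -0.00 ty 2.04
   eff 10.54
s -54.5 act -59.05 z 203.04 push 11.16 lat 0.20 fz 0.43 ty 2.00
   eff 10.47
s -53.0 act -57.56 z 203.02 push 11.05 lat 0.45 fz -0.24 ty 2.04
   eff 10.54
s -51.5 act -56.22 z 203.04 push 12.04 lat 0.06 fz 1.18 ty 2.14
   eff 11.17
s -50.0 act -55.18 z 203.01 push 13.24 lat 0.11 fz 2.17 ty 2.47
   eff 12.12
s -48.5 act -54.07 z 203.01 push 14.75 lat 0.25 fz 2.93 ty 2.54
   eff 13.44
s -47.0 act -52.97 z 203.01 push 15.80 lat 0.54 fz 2.58 ty 2.73
   eff 14.58
-0.04699999999999997 0.20668599450753905 27.8083
```

Run:
```python
from h import *
s,z=-.047,.20675
while s<-.0435:
    s+=.0006; r=push(s,z); print(f'  eff {r[1]-.25*(r[2]+2.3):.2f}'); z+=np.clip((r[2])*.00008,-.0004,.0004)
    if r[0]>-.0518: break
print('unload')
for _ in range(12):
    if r[1]<1.5: break
    s-=min(.001,max(.0003,(r[1]-1)*.00025)); z-=np.clip(-(r[2]+.5)*.00008,-.0004,.0004)
    r=push(s,z)
print(s,z,current_time_s(),current_width())
```

```text
s -46.4 act -52.78 z 203.01 push 16.88 lat -0.12 fz 2.35 ty 2.84
  eff 15.72
s -45.8 act -52.41 z 203.01 push 16.95 lat 0.21 fz 1.72 ty 2.88
  eff 15.94
s -45.2 act -51.98 z 203.04 push 17.48 lat 0.01 fz 1.78 ty 2.93
  eff 16.46
s -44.6 act -51.48 z 203.02 push 16.97 lat 0.14 fz 0.66 ty 3.06
  eff 16.23
unload
s -45.6 act -51.78 z 203.04 push 13.58 lat 0.57 fz -3.41 ty 2.51
s -46.6 act -52.08 z 203.06 push 11.62 lat 0.43 fz -4.68 ty 2.23
s -47.6 act -52.42 z 203.04 push 9.36 lat 0.12 fz -4.88 ty 1.88
s -48.6 act -52.71 z 203.04 push 7.44 lat 0.32 fz -5.45 ty 1.60
s -49.6 act -53.04 z 203.03 push 5.73 lat -0.14 fz -5.00 ty 1.35
s -50.6 act -53.33 z 203.06 push 6.07 lat -0.06 fz -11.27 ty 1.42
s -51.6 act -53.57 z 203.39 push 5.60 lat -0.16 fz -14.15 ty 1.64
s -52.6 act -53.79 z 203.79 push 5.70 lat -0.55 fz -15.38 ty 1.65
s -53.6 act -54.05 z 204.09 push 4.75 lat -0.94 fz -15.31 ty 1.54
s -54.5 act -54.37 z 204.16 push 2.88 lat -0.82 fz -16.43 ty 1.12
s -55.0 act -54.60 z 203.95 push 1.58 lat -1.79 fz -15.28 ty 0.70
s -55.3 act -54.73 z 203.68 push 0.62 lat -1.75 fz -14.23 ty 0.40
-0.05530719133718235 0.20328932472127773 33.4083 0.02716033838228036
```

Run:
```python
from h import *
s,z=-.0553,.2033
for _ in range(8):
    z-=.0004; r=push(s,z)
    if r[2]>-3: break
print(s,z,current_time_s(),current_eef_rot())
c,W=look('wrist'); cv2.imwrite('pics/w4.png',c['pixels'][:,:,::-1]); np.savez('w4.npz',W=W)
a=(W[...,:2]-o)@u; b=(W[...,:2]-o)@ul
m=(a>-.025)&(a<-.008)&(abs(b)<.014)&(W[...,2]<.04)&(W[...,2]>.005)
if m.sum()>50: print('slope',np.polyfit(a[m],W[...,2][m],1))
m=(a>.005)&(a<.10)&(abs(b)<.047)&(W[...,2]<.074)&(W[...,2]>.05); h,e=np.histogram(W[...,2][m],40); i=h.argmax(); print('plate z',np.median(W[...,2][m&(abs(W[...,2]-e[i])<.002)]))
```

```text
s -55.3 act -54.82 z 203.32 push -0.15 lat -2.05 fz -11.86 ty 0.13
s -55.3 act -54.85 z 203.15 push 1.17 lat -2.66 fz -5.56 ty 0.27
s -55.3 act -54.87 z 203.08 push 4.01 lat -2.96 fz 5.61 ty 0.92
-0.0553 0.20209999999999997 34.4583 [4.87143578e-05 9.99762614e-01 2.17780725e-02 6.54908519e-04]
slope [-0.19612109  0.01920505]
plate z 0.06648153962240277
```

View pics/w4.png

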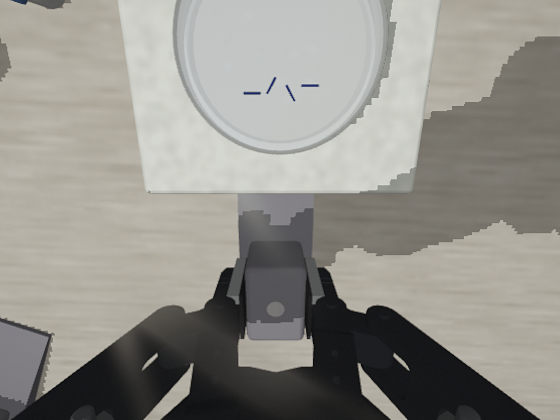

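The wedge is flat, straight and central under the plate (at (275,215)), with the block unmoved in the pads. The TCP shift during unloading was tool pitch flex. I'll push again to check the load and top it up, then unload with the vertical force compensated.

Run:
```python
from h import *
def gp():
    p=np.array(current_eef_pos())+rot(current_eef_rot())@[0,0,.155]; return ((p[:2]-o)@u*1e3).round(2)
s,z=-.0553,.2024
r=push(s,z); print('  grasp',gp())
while s<-.041:
    e=r[1]-.25*(r[2]+2.3)
    ds=.0015 if e<13.5 else .0006
    if e>17.: break
    s+=ds; z+=.00042*ds/.001+np.clip(r[2]*.00006,-.0004,.0004)
    r=push(s,z); print(f'  eff {r[1]-.25*(r[2]+2.3):.2f} grasp',gp())
print(s,z,current_time_s())
```

```text
s -55.3 act -54.89 z 203.06 push 3.25 lat -3.15 fz 5.75 ty 0.80
  grasp -54.71
s -53.8 act -54.39 z 203.10 push 5.08 lat -2.98 fz 2.37 ty 0.83
  eff 3.91 grasp -54.65
s -52.3 act -53.90 z 203.12 push 7.17 lat -2.68 fz 0.93 ty 1.02
  eff 6.36 grasp -54.59
s -50.8 act -53.42 z 203.12 push 9.38 lat -2.34 fz -0.23 ty 1.35
  eff 8.86 grasp -54.56
s -49.3 act -52.92 z 203.13 push 11.77 lat -2.84 fz -0.85 ty 1.75
  eff 11.40 grasp -54.49
s -47.8 act -52.40 z 203.17 push 13.65 lat -2.36 fz -0.73 ty 2.23
  eff 13.25 grasp -54.4
s -46.3 act -51.79 z 203.27 push 15.58 lat -2.83 fz -0.70 ty 2.57
  eff 15.18 grasp -54.18
s -45.7 act -51.54 z 203.17 push 15.94 lat -2.32 fz -1.46 ty 2.75
  eff 15.73 grasp -54.1
s -45.1 act -51.30 z 203.17 push 17.30 lat -2.14 fz -1.18 ty 2.91
  eff 17.02 grasp -54.01
-0.04509999999999999 0.20698948114501203 37.6583
```

Run:
```python
from h import *
def gp():
    p=np.array(current_eef_pos())+rot(current_eef_rot())@[0,0,.155]; return ((p[:2]-o)@u*1e3).round(2)
s,z=-.0451,.20699
r=(0,17.3,-1.2)
for _ in range(14):
    if r[1]<1.5: break
    ds=min(.0012,max(.0003,(r[1]-.5)*.0004))
    s-=ds; z+=-.42*ds+np.clip((r[2]+1)*.00006,-.0006,.0006)
    r=push(s,z)
print('grasp',gp(),s,z,current_time_s())
```

```text
s -46.3 act -51.66 z 203.15 push 15.03 lat -2.45 fz -1.55 ty 2.64
s -47.5 act -52.08 z 203.11 push 13.31 lat -2.21 fz -0.43 ty 2.37
s -48.7 act -52.40 z 203.12 push 10.52 lat -2.30 fz -0.70 ty 2.12
s -49.9 act -52.79 z 203.13 push 8.70 lat -2.21 fz 0.08 ty 1.88
s -51.1 act -53.15 z 203.15 push 6.76 lat -2.93 fz -0.28 ty 1.56
s -52.3 act -53.53 z 203.10 push 5.06 lat -2.34 fz -0.36 ty 1.29
s -53.5 act -53.90 z 203.13 push 3.02 lat -2.47 fz -2.59 ty 1.12
s -54.5 act -54.26 z 203.14 push 0.95 lat -2.28 fz -3.11 ty 0.68
grasp -54.15 -0.05450772620944308 0.20309767302989537 40.4583
```

Run:
```python
from h import *
def gp(): 
    p=np.array(current_eef_pos()); return p
hand.grip(.06); env.sleep(.2)
p=gp(); env.move_l([p[0],p[1],p[2]+.06],.08); env.move_l([p[0],p[1],.33],.15); env.sleep(.2)
c,W=look('wrist'); cv2.imwrite('pics/w5.png',c['pixels'][:,:,::-1])
a=(W[...,:2]-o)@u; b=(W[...,:2]-o)@ul; Z=W[...,2]
m=(a>-.12)&(a<-.01)&(abs(b)<.03)&(Z>.052)&(Z<.066); P=np.c_[a[m],b[m]]*1000
print('block',m.sum(),cv2.minAreaRect(P.astype(np.float32)))
m=(a>.005)&(a<.1)&(abs(b)<.047)&(Z>.052)&(Z<.074); h,e=np.histogram(Z[m],40); i=h.argmax(); print('plate z',np.median(Z[m&(abs(Z-e[i])<.002)]))
m=(a>-.025)&(a<-.008)&(abs(b)<.014)&(Z<.04); print(np.polyfit(a[m],Z[m],1)); print(current_time_s())
```

```text
block 1406 ((-55.23253631591797, 1.0579833984375), (39.328285217285156, 27.368330001831055), 0.5860963463783264)
plate z 0.06657560678037547
[-0.20311791  0.01913536]
42.8167
```

View pics/w5.png

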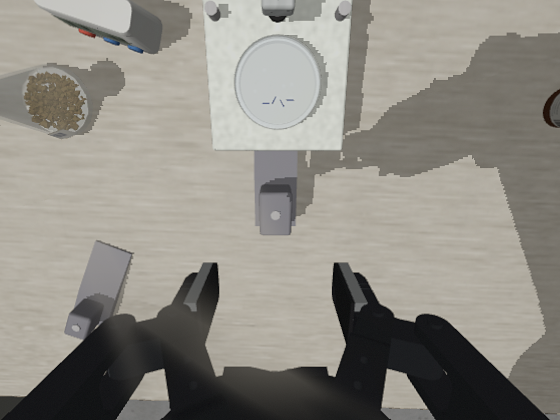

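The wedge stands free and straight under the table, with its block at (275,210). The plate is still raised (66.6 mm) and everything else is untouched, so I'm handing in.

```bash
python3 -c "
from cell import *
print(finish_job())"
```

```text
the job is handed in; nothing more can be done
None
```

The job is handed in: the long wedge is under the table's foot and let go, holding the table about 8.5 mm up against its stop at roughly 8 N (inferred from the push force); during the first back-off the gripper briefly pulled up on the wedge with up to about 14 N, which may count as help by hand.

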